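# Index the board fixture one station

## Robot

A 6-joint arm with a two-finger parallel gripper is mounted at the origin on the work surface. World frame = base frame: x ahead of the robot, y to its left, z up, the work surface at z = 0. Lengths are in m, angles in rad, forces in N, time in s.
With the tool pointing down it reaches from about 0.3 to 0.825 m from the base axis. Payload 5.4 kg.
Tool frame: the origin (TCP) lies between the finger pads; the fingertips stand 17 mm ahead of it and the grasp point (between the pads) lies 2 mm behind it; z points along the fingers, y is the direction in which the jaws open and shut (so a half turn about z gives the same grasp; the last joint's range is limited). The gripper opens to 92 mm and grips with 3 to 60 N. Pads are 20 mm wide; open, the fingers measure 128 mm over their backs; the gripper's body (75 mm by 189 mm) begins 69 mm behind the grasp point.
Start: joints at [0.907, 0.158, 1.597, -0, 1.386, -0.21], TCP at [0.252, 0.517, 0.232] pointing down, gripper open.
Joint ranges: [-2.91, 2.91], [-0.94, 2.29], [0.18, 2.7], [-1.29, 4.43], [0.17, 2.64], [-3, 3]. Speed limits (rad/s): [2.57, 2.57, 3.14, 3.14, 3.14, 3.14].

## Interface

Orientations are given as a unit quaternion [x, y, z, w].
In Python, from plant import r gives the robot as it stands.
- The arm moves only by the tool step_arm, never from a script. Its argument "moves" is a list of rows, each a list of 4 numbers: the shift along the world's x, y, z in mm, then the turn about the world's z in degrees. A call has 1 to 20 rows; each row is the pose to reach, as a shift and turn from the pose commanded when the call began; what a row does not reach only later rows make up. A row lasts 1/8 s, in which the tool goes at most 62.5 mm and 10.7 degrees, less where a joint would pass 70% of its speed; a pose out of reach is approached as far as the arm can. A call with a gripper value outside its range is refused whole. "claw" is the opening in per cent of the stroke, from 0 (shut) to 100 (fully open), set as the call begins (left out, the last holds). The fingers move at their own pace and stop on an object; "force" is the grip in N (left out, the last holds). Time passes only in rows, so rows that repeat a pose let the fingers close. It gives the time, the measured TCP pose, the force and the opening at its end, in the units of the state.
- r.state(): the state, without advancing time (a new reading comes with each control period).
- r.capture(name): name is "scene" or "side" or "wrist"; returns the picture (384x512x3 uint8, red, green, blue); there is no depth.
- r.camera_model(name): a dict with "mtx" (3x3 intrinsics, pixels), "world_from_camera" (4x4, takes a point from camera to world coordinates); the wrist camera has in their place "hand_eye" (4x4, takes a point from camera to tool coordinates, whose origin is the TCP and whose axes are the flange's). Camera axes: x right, y up, looking along -z (the intrinsics and any distortion apply to the point x, -y, -z); pixel columns grow to the right and rows downward; lengths in m; the calibration is good to about 2 mm. A picture is of the moment at which its call begins: read the wrist's pose just before it. camera_model takes no time and is no camera call.
- r.sign_off(): hands the job in, once; it reports no verdict.
The state is a dict: "clock": time; "qpos": joint angles; "joint_vel": joint speeds; "joint_torque": joint torques, N m; "tcp_pos": TCP position; "tcp_rot": TCP orientation; "contact_force": force on the tool from outside, world axes, zero at the start; "wrist_torque": the same for the moment, N m; "gripper_width": opening from 0.0 (shut) to 1.0 (fully open).
Only numpy, scipy, OpenCV 4.12 (cv2) and the standard library are available. Lean on these libraries where they do the work, as an engineer would, in place of code of your own. Each camera call takes 0.05 s, during which the arm holds its last target.

## Task

The round board fixture is locked by its spring plunger. Press the plunger's black cap down with a fingertip to free the table, turn the table clockwise (seen from above) by pushing the upright steel post beside the cap, and let the plunger spring fully back up in the very next hole, so that the table is locked one station on. Only touch and push: the boards stay in their nests, nothing is lifted, nothing around the fixture is knocked away, and you finish clear of it all.

Things in the scene. Friction and masses are not known exactly. Their poses are not given: they have to be found in the camera images.
- dial (a joint): turntable angle, rad, positive clockwise seen from above. About 0 at the start, plunger in its first hole; the next hole clockwise is at 1.047 (60 degrees). The pin has about 0.012 of play either way in a hole. Unlocked, the table turns with light friction (about 0.12 N m) and stays where it is left.
- plunger (a joint): how far the plunger is pressed down, m: 0 up, 0.013 at its stop; spring 5 N at 0, 9 N at the stop. Pressing lowers its pin out of the fixed ring's hole, where it sits from below: locked when up, free from 0.010. Let go between holes, the pin rides under the ring (reads 0.010) as the table is turned on, and snaps up to 0 by itself at a hole.
- plunger_cap (a point): centre of the top of the plunger's cap: a flat black plastic button 28 mm across, 8 mm thick, 104 mm from the table's axis, its top 86 mm above the bench when up and 73 mm when fully pressed. The plunger is carried round by the table.
- post_top (a point): centre of the top of the push post: a rigid upright steel post 16 mm across, 54 mm tall, its top 110 mm above the bench, 104 mm from the table's axis and 30 mm from the plunger's axis, on its clockwise side: a fingertip on the cap pushes it ahead of itself. Turns with the table.
- table_centre (a point): on the turntable's axis, level with its top (56 mm above the bench); z up, turns with the table. The table is an aluminium disc 224 mm across with six shallow black board nests near its middle (within 84 mm of the axis, tops 68 mm above the bench; hub screw to 76 mm) and, near its edge, the plunger and the push post.
- pin_tip (a point): top of the plunger's round-nosed steel pin, 134 mm from the table's axis, on the same radius as the cap; when locked it stands 2 mm proud of the ring.
- next_hole (a point): centre of the mouth of the next hole clockwise, 134 mm from the table's axis, in the top (56 mm above the bench) of the fixed steel ring that surrounds the table flush with it: 312 mm across, six 15 mm holes 60 degrees apart, on a grey pan 336 mm across with three bolted ears (17 mm high, to 181 mm from the axis). Does not move.
- board_a: small green circuit board 38 x 28 x 4 mm, loose in a nest of the turntable, 60 mm from its axis; origin: centre of its underside, 60 mm above the bench
- board_b: a second such board, in another nest
- multimeter: loose: analogue multimeter 150 x 100 x 47 mm in a yellow holster, left of the fixture; origin: centre of its underside
- phone_cover: loose: black plastic phone back, an open shell 150 x 74 x 9 mm, right of the fixture; origin: centre of its underside
- screwdriver: loose: screwdriver 160 mm long lying on the bench, right of the fixture; origin near its middle
- squeeze_bottle: loose: green plastic bottle with a white nozzle, 56 mm in diameter, 180 mm tall, beyond the fixture; origin: centre of its underside
- solder_spool: loose: standing spool of solder 60 mm in diameter, 44 mm tall, beyond the fixture; origin: centre of its underside
- flux_jar: loose: small jar 48 mm in diameter, 42 mm tall, left and beyond the fixture; origin: centre of its underside
Not all that is in view belongs to the job. Leave any orange look-alike of the board_b alone. Leave any blue look-alike of the board_a alone.

How it is judged:
By the outcome, as a careful person would: the job done as asked, in the order asked, and still so for the second after the job is handed in, with the robot touching nothing.
It also fails if it takes over 48 s, if anything falls off the work surface, if the arm or the gripper's body presses on something with over 40 N, if the wrist force passes 120 N, or if a joint passes its speed limit or range.

## Working session

There is one attempt and no reset: what is moved stays moved. The work goes in short steps, Python scripts to look and compute and a tool call to move; the robot and the scene stay as the last step left them, time stands still between calls to the robot, and variables do not carry over. Pictures are saved under pics/ and viewed, and the job is handed in when it is done.

Besides the shell and the picture viewer there is one more tool, called in YAML: its name, and indented under it one key for each argument. step_arm: Moves the arm, as the interface text tells. Its arguments: {"type":"object","properties":{"moves":{"type":"array","items":{"type":"array","items":{"type":"number"}}},"claw":{"type":"number"},"force":{"type":"number"}},"required":["moves"]}

```bash
mkdir -p pics; ls; python3 - <<'E'
from plant import r
import cv2
s=r.state(); print(s)
for n in("scene","side","wrist"):
    im=r.capture(n); cv2.imwrite(f"pics/{n}0.png",im[:,:,::-1]); m=r.camera_model(n); print(n,m)
E
```

```text
pics
{'clock': 0.0, 'qpos': array([ 9.06891394e-01,  1.59054904e-01,  1.59822504e+00, -1.48402039e-05,
        1.38620580e+00, -2.10096758e-01]), 'joint_vel': array([ 1.30570927e-04, -1.03699529e-04, -2.91117370e-05, -7.82962193e-04,
       -4.26421250e-04,  4.69615156e-04]), 'joint_torque': array([-1.26753181e-03, -3.85556173e+01, -3.22110200e+01,  7.00461748e-02,
        3.77543271e-02, -1.20663744e-04]), 'tcp_pos': array([0.25171941, 0.51630848, 0.23061921]), 'tcp_rot': array([ 2.24960616e-01,  9.74367398e-01, -8.60678802e-04, -3.93992668e-04]), 'contact_force': array([ 0.51436007, -0.37679353, -0.45912911]), 'wrist_torque': array([ 0.01896656, -0.03362484, -0.00252444]), 'gripper_width': 0.9976641242481815}
scene {'mtx': array([[368.7684537 ,   0.        , 259.79300624],
       [  0.        , 368.7684537 , 194.83197879],
       [  0.        ,   0.        ,   1.        ]]), 'world_from_camera': array([[ 0.20513219, -0.7774054 ,  0.59461049,  1.07560295],
       [ 0.97857857,  0.17374619, -0.11043657, -0.09052113],
       [-0.01745732,  0.60452718,  0.7963932 ,  0.80351615],
      
[... 314 characters left out ...]
[-0.31439653, -0.64806435,  0.69366232,  1.04799003],
       [-0.01411066,  0.7338253 ,  0.67919167,  1.09935811],
       [ 0.        ,  0.        ,  0.        ,  1.        ]])}
wrist {'mtx': array([[318.52134228,   0.        , 256.84029603],
       [  0.        , 318.52134228, 190.72730183],
       [  0.        ,   0.        ,   1.        ]]), 'hand_eye': array([[ 7.32056364e-05,  9.69879990e-01,  2.43583250e-01,
         6.81454857e-02],
       [ 9.99999527e-01,  1.65184751e-04, -9.58255487e-04,
        -1.01490192e-03],
       [-9.69629061e-04,  2.43583205e-01, -9.69879519e-01,
        -1.54440315e-01],
       [ 0.00000000e+00,  0.00000000e+00,  0.00000000e+00,
         1.00000000e+00]])}
```

View pics/scene0.png

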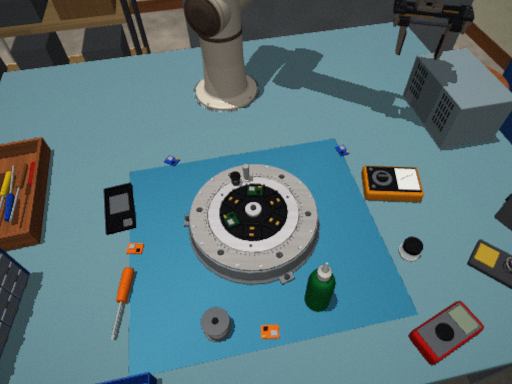

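View pics/side0.png

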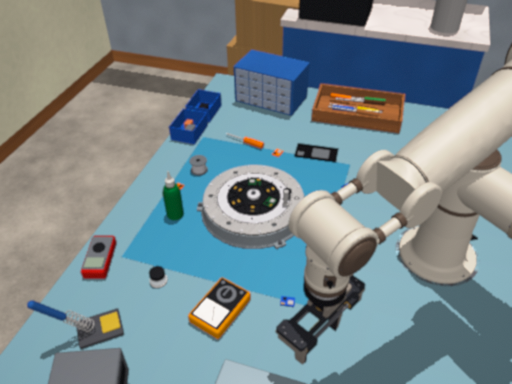

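View pics/wrist0.png

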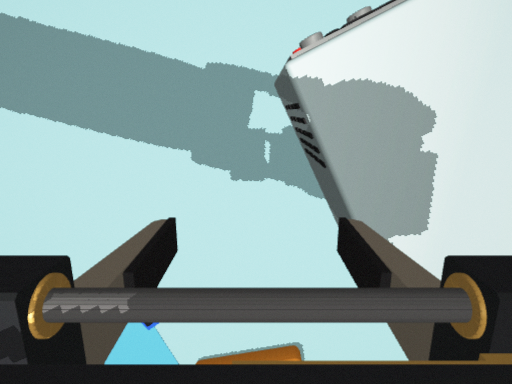

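The scene view shows the cap at about (236,178), the post at about (246,170), and the fixture's hub at about (254,210). I'll enlarge this to confirm.

```bash
python3 - <<'E'
import cv2
a=cv2.imread("pics/scene0.png")[155:285,180:330]; cv2.imwrite("pics/c0.png",cv2.resize(a,None,fx=5,fy=4.6,interpolation=cv2.INTER_CUBIC)[:598,:750])
a=cv2.imread("pics/side0.png")[155:255,190:320]; cv2.imwrite("pics/c1.png",cv2.resize(a,None,fx=6,fy=6,interpolation=cv2.INTER_CUBIC))
E
```

```text
(no output)
```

View pics/c0.png

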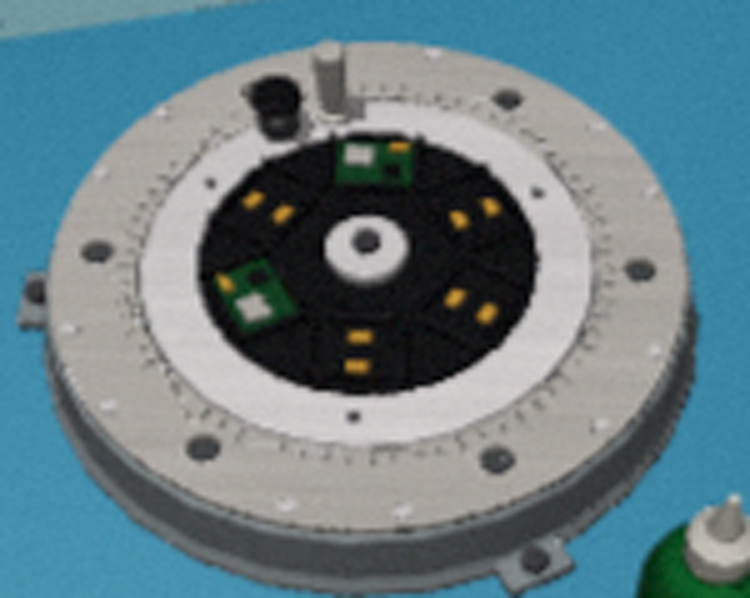

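View pics/c1.png

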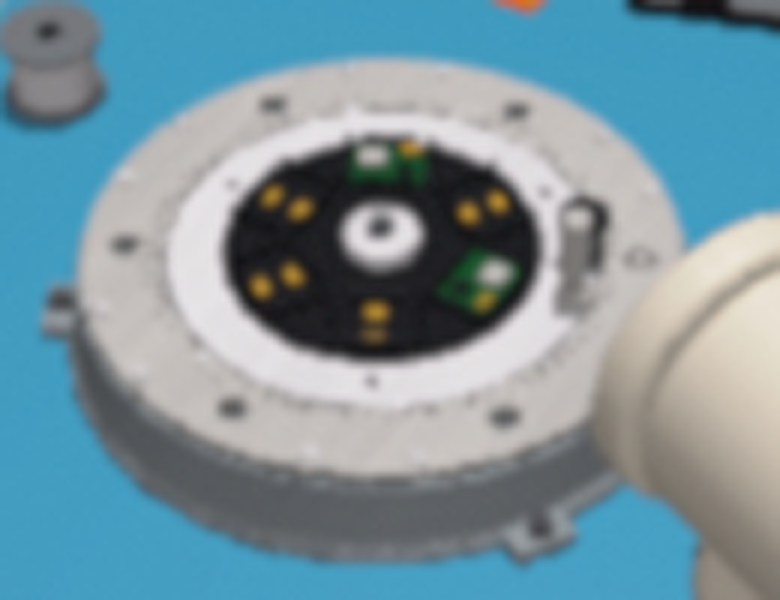

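```bash
cat > h.py <<'E'
import numpy as np
from plant import r
def cast(n,uv,z):
    m=r.camera_model(n);K=m["mtx"];T=m["world_from_camera"]
    d=T[:3,:3]@np.array([(uv[0]-K[0,2])/K[0,0],-(uv[1]-K[1,2])/K[1,1],-1]);o=T[:3,3]
    return o+d*(z-o[2])/d[2]
E
python3 - <<'E'
from h import *
S=lambda p:(180+p[0]/5,155+p[1]/4.6); D=lambda p:(190+p[0]/6,155+p[1]/6)
for n,f,P,cap,post in(("scene",S,[(97,251),(204,448),(497,460),(640,269),(508,99)],(276,90),(329,50)),("side",D,[(272,104),(516,110),(124,244),(232,408),(504,416)],(590,218),(578,215))):
    Q=np.array([cast(n,f(p),.056)[:2] for p in P])
    A=np.c_[2*Q,np.ones(5)];s=np.linalg.lstsq(A,(Q**2).sum(1),rcond=None)[0];c=s[:2]
    print(n,c,np.sqrt(s[2]+c@c)); v=Q-c; print(np.hypot(*v.T),np.degrees(np.arctan2(v[:,1],v[:,0])))
    for p,z in((cap,.086),(post,.110)):
        x=cast(n,f(p),z)[:2];print(x,np.hypot(*(x-c)),np.degrees(np.arctan2(*(x-c)[::-1])))
E
```

```text
scene [ 0.56489683 -0.01303354] 0.13387199628295124
[0.13408392 0.1335813  0.13402757 0.13392984 0.13373669] [-105.21749981  -44.98870472   14.87670615   75.15876617  134.82331321]
[ 0.46259683 -0.03899185] 0.10554204955964736 -165.76187835160817
[ 0.46068536 -0.0099318 ] 0.10425762009658864 178.29516051926532
side [ 0.55926879 -0.00815181] 0.13332811971842867
[0.13274794 0.13373221 0.13367593 0.1333833  0.13309869] [ -45.11626868 -105.22138697   15.17541577   75.11631277  135.11711625]
[ 0.45508171 -0.03302373] 0.10711470128408053 -166.5734368524634
[ 0.4552295  -0.00776934] 0.10403999141430192 179.7893662739697
```

The five open holes sit at 15, 75, 135, −45 and −105°. The cap is at −165° in the locked hole and the post is on its clockwise side. The two fixed views differ by about 6 mm in where they put the centre, so I'll refine with the wrist camera. First I'll move over the fixture, fingers shut, jaw axis tangential.

step_arm:
  moves:
    - [20,-40,10,3]
    - [40,-80,10,6]
    - [60,-120,10,9]
    - [80,-160,10,12]
    - [100,-200,10,15]
    - [120,-240,10,18]
    - [140,-280,10,21]
    - [160,-320,10,25]
    - [180,-360,10,29]
    - [200,-400,10,33]
    - [225,-445,10,37]
    - [250,-495,10,41]
    - [268,-539,10,41]
    - [268,-539,10,41]
    - [268,-539,10,41]
  claw: 0
  force: 30

```text
clock: 2.02
tcp_pos: [0.5196, -0.0217, 0.2412]
tcp_rot: [-0.13, 0.991, 0.0, -0.0]
contact_force: [-0.9, 0.2, 0.4]
gripper_width: 0.007
```

```bash
python3 - <<'E'
from plant import r
import cv2,numpy as np
s=r.state(); np.savez("w1",p=s["tcp_pos"],q=s["tcp_rot"]);print(s["clock"],s["tcp_pos"],s["tcp_rot"],s["qpos"],s["contact_force"],s["gripper_width"])
im=r.capture("wrist");cv2.imwrite("pics/wrist1.png",im[:,:,::-1]);cv2.imwrite("pics/wrist1b.png",cv2.resize(im[:,:,::-1],(780,585),interpolation=cv2.INTER_CUBIC))
E
```

```text
2.025 [ 0.5196489  -0.02171877  0.24121322] [-1.30419636e-01  9.91458700e-01  4.16815238e-04 -4.38097837e-04] [-2.74648065e-01  9.24626818e-03  1.73659591e+00  4.26894446e-04
  1.39688446e+00 -2.10710299e+00] [-0.8642653   0.15787558  0.42736165] 0.0074805774776254335
```

View pics/wrist1b.png

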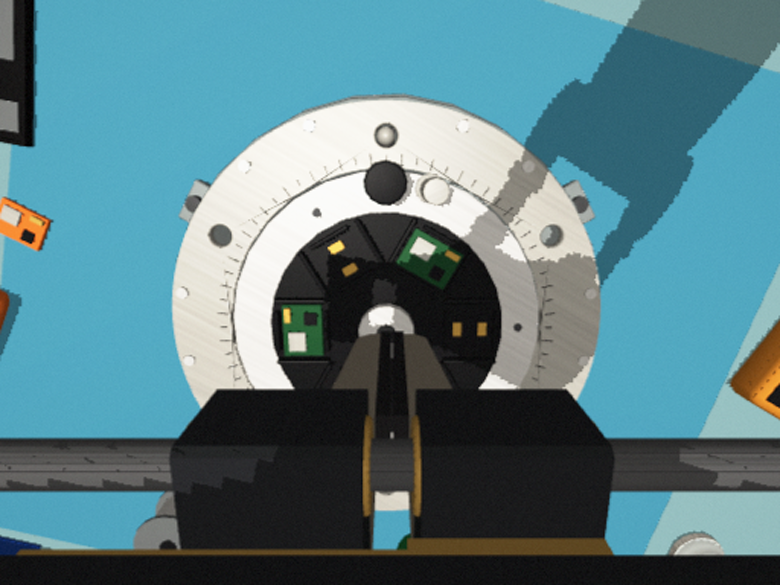

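The wrist view shows the cap at (386,183), the post top at (436,190), the pin in its hole at (386,135), and the open holes at (221,235) and (551,235), all in enlarged pixels. The next hole clockwise is the right-hand one. Next I'll convert these to world positions.

```bash
python3 - <<'E'
from h import *
import cv2
from scipy.spatial.transform import Rotation as R
d=np.load("w1.npz");m=r.camera_model("wrist");K=m["mtx"]
T=np.eye(4);T[:3,:3]=R.from_quat(d["q"]).as_matrix();T[:3,3]=d["p"];T=T@m["hand_eye"]
def c(uv,z):
    v=T[:3,:3]@np.array([(uv[0]-K[0,2])/K[0,0],-(uv[1]-K[1,2])/K[1,1],-1]);o=T[:3,3];return (o+v*(z-o[2])/v[2])[:2]
im=cv2.imread("pics/wrist1.png");g=cv2.cvtColor(im,cv2.COLOR_BGR2GRAY)
def dark(box,t):
    x0,y0,x1,y1=box;M=(g[y0:y1,x0:x1]<t).astype('u1');n,l,s,ce=cv2.connectedComponentsWithStats(M);i=1+s[1:,4].argmax();print(s[i]);return ce[i]+[x0,y0]
cap=dark((236,100,269,138),60);hl=dark((130,140,160,170),110);hr=dark((350,145,374,165),60)
print(cap,hl,hr)
k=.6564
P=c(cap,.086);H1=c(hl,.056);H2=c(hr,.056);pin=c((386*k,134*k),.057);post=c((436.5*k,188*k),.110)
print("cap",P,"holes",H1,H2,np.hypot(*(H1-H2)),"pin",pin,"post",post,np.hypot(*(post-P)))
# centre: equilateral from hole chord (120deg apart, chord=2*.134*sin60), pin direction outward
mid=(H1+H2)/2;u=H2-H1;u/=np.hypot(*u);n=np.array([-u[1],u[0]])
if n@(pin-mid)>0:n=-n
C=mid+n*.134*.5
for nm,x in(("pin",pin),("cap",P),("post",post),("H1",H1),("H2",H2)):
    print(nm,np.hypot(*(x-C)),np.degrees(np.arctan2(*(x-C)[::-1])))
print("C",C)
E
python3 -c "
import cv2
a=cv2.imread('pics/wrist1.png')[195:270,205:310];cv2.imwrite('pics/f.png',cv2.resize(a,None,fx=7,fy=7))"
```

```text
[  3   6  28  28 447]
[  7   8  15  13 147]Traceback (most recent call last):
  File "<stdin>", line 11, in <module>
  File "<stdin>", line 10, in dark
ValueError: attempt to get argmax of an empty sequence
```

View pics/f.png

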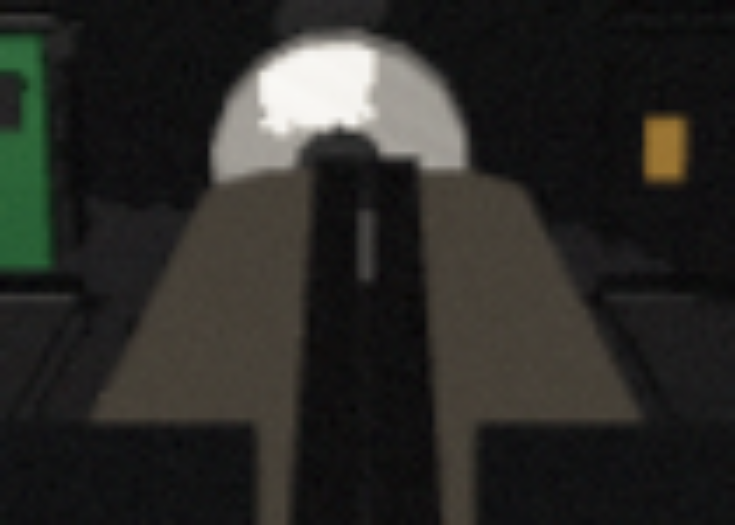

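```bash
python3 - <<'E'
from h import *
import cv2
from scipy.spatial.transform import Rotation as R
d=np.load("w1.npz");m=r.camera_model("wrist");K=m["mtx"]
T=np.eye(4);T[:3,:3]=R.from_quat(d["q"]).as_matrix();T[:3,3]=d["p"];T=T@m["hand_eye"]
def c(uv,z):
    v=T[:3,:3]@np.array([(uv[0]-K[0,2])/K[0,0],-(uv[1]-K[1,2])/K[1,1],-1]);o=T[:3,3];return (o+v*(z-o[2])/v[2])[:2]
im=cv2.imread("pics/wrist1.png");g=cv2.cvtColor(im,cv2.COLOR_BGR2GRAY)
k=.6564
cap=(239+14,106+14);hl=(137+7.5,148+6.5);hr=(551*k,235*k)
P=c(cap,.086);H1=c(hl,.056);H2=c(hr,.056);pin=c((386*k,134*k),.057);post=c((436.5*k,188*k),.110)
print("cap",P,"holes",H1,H2,np.hypot(*(H1-H2)),"pin",pin,"post",post,np.hypot(*(post-P)))
mid=(H1+H2)/2;u=H2-H1;u/=np.hypot(*u);n=np.array([-u[1],u[0]])
if n@(pin-mid)>0:n=-n
C=mid+n*.134*.5
for nm,x in(("pin",pin),("cap",P),("post",post),("H1",H1),("H2",H2)):
    print(nm,np.hypot(*(x-C)),np.degrees(np.arctan2(*(x-C)[::-1])))
print("C",C)
E
```

```text
cap [ 0.46254378 -0.04119728] holes [ 0.5282011  -0.14404971] [0.46794245 0.08014167] 0.23214839995955805 pin [ 0.43261024 -0.04903269] post [ 0.45705272 -0.01194689] 0.029761330739971118
pin 0.13465182560259942 -165.1676128436017
cap 0.10370993893263411 -165.11875884963902
post 0.10575494813340426 178.5825761555073
H1 0.13402320657612146 -104.94975314985338
H2 0.13402320657612146 135.0387914428794
C [ 0.56277531 -0.01456287]
```

step_arm:
  moves:
    - [-20,-7,-10,0]
    - [-40,-14,-30,0]
    - [-57,-19,-50,0]
    - [-57,-19,-80,0]
    - [-57,-19,-105,0]
    - [-57,-19,-125,0]
    - [-57,-19,-132,0]
    - [-57,-19,-132,0]

```text
clock: 3.08
tcp_pos: [0.4629, -0.0405, 0.1097]
tcp_rot: [-0.131, 0.991, 0.0, -0.0]
contact_force: [0.1, 0.1, -0.7]
gripper_width: 0.004
```

```bash
python3 - <<'E'
from plant import r
import cv2
im=r.capture("scene")[:,:,::-1]; cv2.imwrite("pics/s2.png",cv2.resize(im[135:265,170:330],None,fx=4.5,fy=4.5,interpolation=cv2.INTER_CUBIC))
print(r.state()["contact_force"])
E
```

```text
[-0.72438491 -0.91644169 -0.95019109]
```

View pics/s2.png

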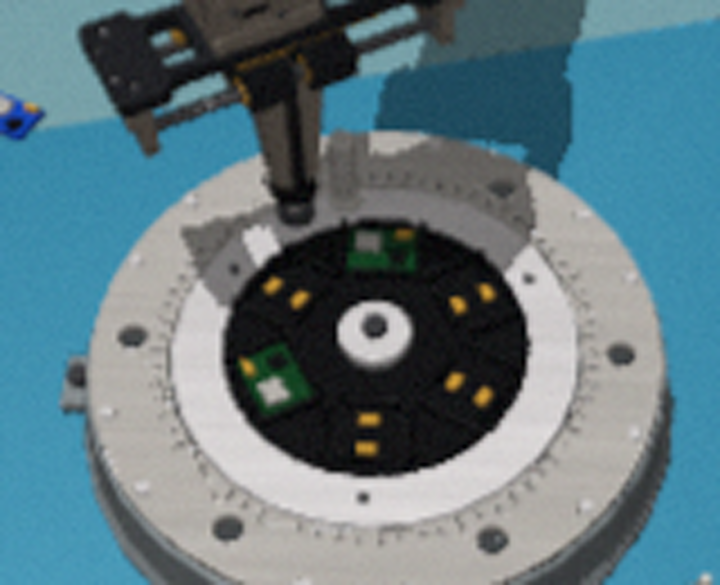

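The shut fingertips are centred over the cap and the post is clear on the right. Now I'll press.

step_arm:
  moves:
    - [0,0,-5,0]
    - [0,0,-9,0]
    - [0,0,-13,0]
    - [0,0,-16,0]
    - [0,0,-18,0]
    - [0,0,-18,0]

```text
clock: 3.88
tcp_pos: [0.4638, -0.0414, 0.0925]
tcp_rot: [-0.13, 0.991, -0.0, 0.001]
contact_force: [-1.6, 1.6, 7.5]
gripper_width: 0.002
```

step_arm:
  moves:
    - [0,0,-1,0]
    - [0,0,-2,0]
    - [0,0,-2,0]
    - [0,0,-2,0]

```text
clock: 4.38
tcp_pos: [0.4638, -0.0415, 0.0906]
tcp_rot: [-0.131, 0.991, -0.0, 0.001]
contact_force: [-1.7, 1.3, 7.4]
gripper_width: 0.004
```

step_arm:
  moves:
    - [-0.5,2.2,0,-1.2]
    - [-1,4.4,0,-2.5]
    - [-1.5,6.6,0,-3.7]
    - [-1.9,8.8,0,-5]
    - [-2.6,13.3,0,-7.5]
    - [-3.1,17.8,0,-10]
    - [-3.4,22.4,0,-12.5]
    - [-3.5,26.9,0,-15]
    - [-3.5,26.9,0,-15]

```text
clock: 5.5
tcp_pos: [0.4602, -0.0144, 0.0906]
tcp_rot: [0.0, 1.0, -0.0, 0.001]
contact_force: [-1.8, 0.8, 7.7]
gripper_width: 0.01
```

```bash
python3 - <<'E'
from plant import r
import cv2
im=r.capture("scene")[:,:,::-1]; cv2.imwrite("pics/s3.png",cv2.resize(im[135:265,170:330],None,fx=4.5,fy=4.5,interpolation=cv2.INTER_CUBIC))
E
```

```text
(no output)
```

View pics/s3.png

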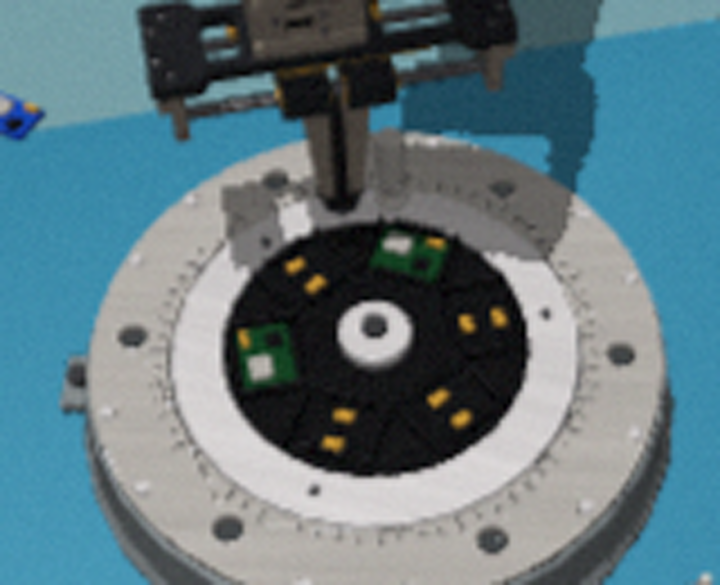

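The table is free: it has turned about 15° and the start hole is now open. I'll lift off the cap to about 92 mm, keeping the tip below the post top, and push on by the post.

step_arm:
  moves:
    - [0,0,6,0]
    - [0,0,12,0]
    - [0,0,19,0]
    - [0.1,4.5,19,-2.5]
    - [0.4,9.1,19,-5]
    - [0.9,13.6,19,-7.5]
    - [1.6,18.1,19,-10]
    - [2.4,22.5,19,-12.5]
    - [3.5,26.9,19,-15]
    - [4.8,31.3,19,-17.5]
    - [6.3,35.6,19,-20]
    - [8,39.8,19,-22.5]
    - [9.7,44,19,-25]
    - [9.7,44,19,-25]

```text
clock: 7.3
tcp_pos: [0.4691, 0.0293, 0.1087]
tcp_rot: [0.216, 0.976, -0.0, -0.0]
contact_force: [-1.3, -3.2, 0.3]
gripper_width: 0.006
```

```bash
python3 - <<'E'
from plant import r
import cv2
im=r.capture("scene")[:,:,::-1]; cv2.imwrite("pics/s4.png",cv2.resize(im[135:265,170:330],None,fx=4.5,fy=4.5,interpolation=cv2.INTER_CUBIC))
E
```

```text
(no output)
```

View pics/s4.png

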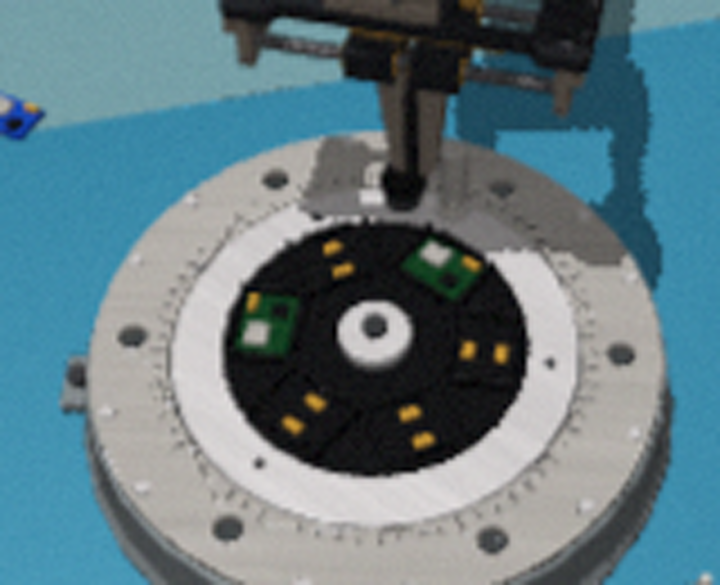

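step_arm:
  moves:
    - [2,4.1,0,-2.5]
    - [4.2,8,0,-5]
    - [6.5,12,0,-7.5]
    - [9.1,15.7,0,-10]
    - [11.8,19.3,0,-12.5]
    - [14.6,22.8,0,-15]
    - [16,24.6,0,-16.2]
    - [17.6,26.3,0,-17.5]
    - [17.6,26.3,0,-17.5]

```text
clock: 8.48
tcp_pos: [0.4867, 0.0558, 0.1087]
tcp_rot: [0.362, 0.932, -0.0, -0.0]
contact_force: [-1.9, -2.4, 1.2]
gripper_width: 0.005
```

```bash
python3 - <<'E'
from plant import r
import cv2,numpy as np
im=r.capture("scene")[:,:,::-1]; cv2.imwrite("pics/s5.png",cv2.resize(im[135:265,170:330],None,fx=4.5,fy=4.5,interpolation=cv2.INTER_CUBIC))
im=r.capture("wrist")[:,:,::-1]; cv2.imwrite("pics/w5.png",im)
E
```

```text
(no output)
```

View pics/s5.png

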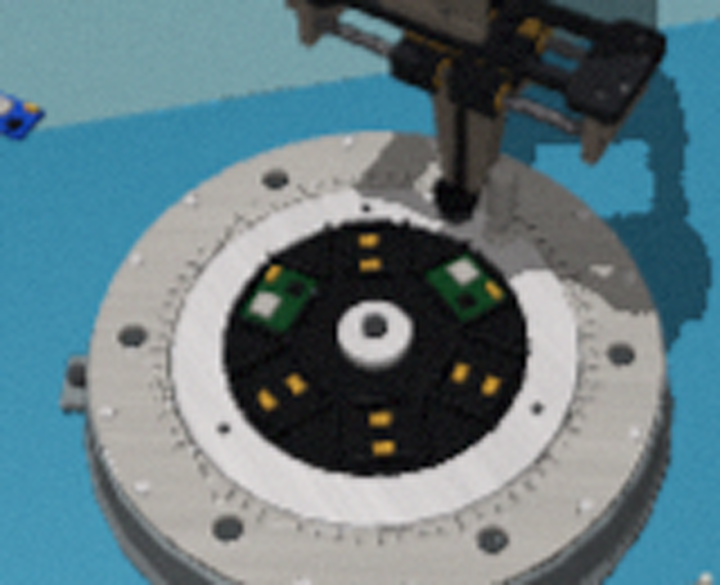

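View pics/w5.png

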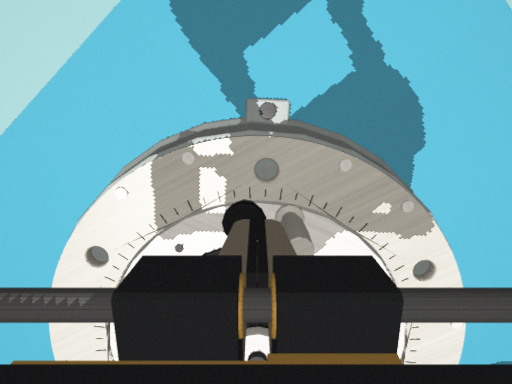

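Still about 7° short: the next hole shows open at (266,169) and the cap is left of it at (243,216). From here I'll creep forward and watch the force.

step_arm:
  moves:
    - [1.2,1.3,0,-1]
    - [2.4,2.7,0,-2]
    - [3.6,4,0,-3]
    - [4.3,4.6,0,-3.5]
    - [5,5.2,0,-4]
    - [5.6,5.9,0,-4.5]
    - [6.2,6.5,0,-5]

```text
clock: 9.45
tcp_pos: [0.4933, 0.063, 0.1085]
tcp_rot: [0.403, 0.915, 0.001, 0.0]
contact_force: [0.2, 0.8, -0.7]
gripper_width: 0.003
```

```bash
python3 - <<'E'
from plant import r
import cv2,numpy as np
im=r.capture("wrist")[:,:,::-1]; cv2.imwrite("pics/w6.png",cv2.resize(im[130:290,150:370],None,fx=3.5,fy=3.5))
E
```

```text
(no output)
```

View pics/w6.png

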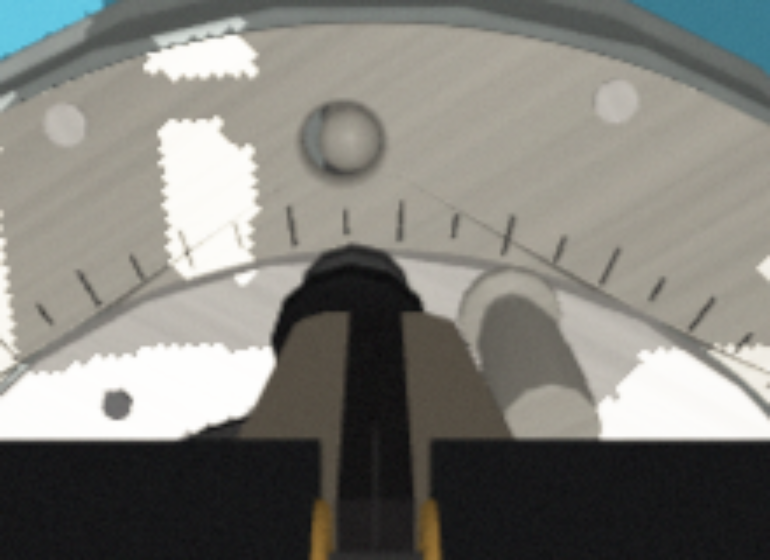

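The pin has appeared in the next hole and the side force has dropped to zero. I'll ease back off the post, rise and back away, then check.

step_arm:
  moves:
    - [-1.4,-1.4,0,0]
    - [-1.4,-1.4,10,0]
    - [-1.4,-1.4,30,0]
    - [-1.4,-1.4,60,0]
    - [5,-10,90,0]
    - [20,-30,120,10]
    - [30,-50,130,20]
    - [35,-60,130,20]
    - [35,-60,130,20]
    - [35,-60,130,20]

```text
clock: 10.75
tcp_pos: [0.5273, 0.0031, 0.2377]
tcp_rot: [0.238, 0.971, 0.0, -0.001]
contact_force: [0.1, 0.3, -0.2]
gripper_width: 0.004
```

```bash
python3 - <<'E'
from plant import r
import cv2,numpy as np
s=r.state();np.savez("w7",p=s["tcp_pos"],q=s["tcp_rot"]);print(s["clock"],s["contact_force"])
for n in("wrist","scene"):
    im=r.capture(n)[:,:,::-1]; cv2.imwrite(f"pics/{n}7.png",im)
    cv2.imwrite(f"pics/{n}7b.png",cv2.resize(im[135:280,170:345],None,fx=4,fy=4,interpolation=cv2.INTER_CUBIC) if n=="scene" else cv2.resize(im,(780,585)))
E
```

```text
10.75 [ 0.12261857  0.32743115 -0.21839019]
```

View pics/wrist7b.png

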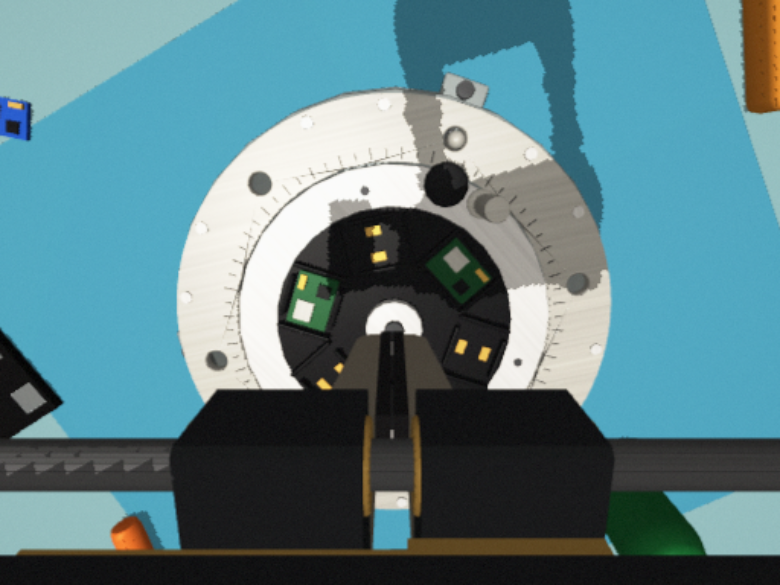

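View pics/scene7b.png

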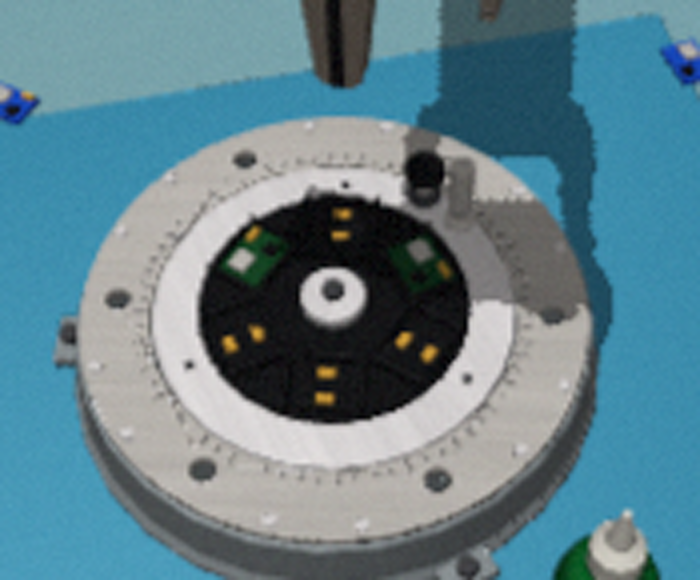

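```bash
python3 - <<'E'
from h import *
import cv2
from scipy.spatial.transform import Rotation as R
d=np.load("w7.npz");m=r.camera_model("wrist");K=m["mtx"]
T=np.eye(4);T[:3,:3]=R.from_quat(d["q"]).as_matrix();T[:3,3]=d["p"];T=T@m["hand_eye"]
def c(uv,z):
    v=T[:3,:3]@np.array([(uv[0]-K[0,2])/K[0,0],-(uv[1]-K[1,2])/K[1,1],-1]);o=T[:3,3];return (o+v*(z-o[2])/v[2])[:2]
k=.6564;Cw=np.array([.56278,-.01456]);Cs=np.array([.5649,-.0130])
p=c((456*k,138*k),.057)-Cw;print("pin",np.hypot(*p),np.degrees(np.arctan2(p[1],p[0])))
for z in(.086,.076):
    a=c((446*k,184*k),z)-Cw; b=cast("scene",(170+425/4,135+167/4),z)[:2]-Cs
    for v in(a,b): print(z,np.hypot(*v),np.degrees(np.arctan2(v[1],v[0])))
for z in(.110,):
    a=cast("scene",(170+460/4,135+163/4),z)[:2]-Cs;print("post",np.hypot(*a),np.degrees(np.arctan2(a[1],a[0])))
E
```

```text
pin 0.13428179143626434 134.52539896277375
0.086 0.10403738007723633 134.35886767456591
0.086 0.103778173366945 134.1136820909774
0.076 0.10412230265245838 133.7307935630747
0.076 0.11104025973941568 136.3630175399782
post 0.1044728959310663 119.31017851463932
```

The cap's radius in the scene view comes out at 103.8 mm if it sits at its up height and 111 mm if it is 10 mm down. The true radius is 104 mm, so the plunger is fully up, at about 134.4–134.5° for the 135° hole.

```bash
python3 -c "
from plant import r
print(r.sign_off(), r.state()['clock'])"
```

```text
the job is handed in; nothing more can be done
the job is handed in; nothing more can be done
```

The table is locked one station on, and I handed the job in at about 11 s of the 48 s allowed. I pressed the cap about 12 mm with the shut fingertips and turned the table about 15° clockwise. Then I lifted off the cap and pushed the post until the plunger snapped into the next hole.

**Last checks:**
- **Lock:** the pin shows in the next hole at 134.5°, with the hole at 135°; that is about half a degree off, within the pin's play of 0.7° either way.
- **Plunger height:** the cap's position in the scene view fits the fully-up height (radius 103.8 mm against a true 104 mm).
- **Boards and surroundings:** both green boards are in their nests. I didn't re-measure the objects around the fixture, but the arm never came down near them.
- **Robot:** it ended about 0.15 m above the fixture, reading only about 0.4 N of contact force, in line with its no-contact noise. The largest force reported at the end of any move was about 8 N.

**Disagreements:**
- **Fixture centre:** the side camera put it about 6–7 mm away from the other two views. I used the wrist camera, which agreed with the scene camera to about 2.5 mm.
- **First 15°:** the first part of the turn may have been carried partly by the fingertip's grip on the cap rather than by the post alone.

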